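Prime the injection pump and hold its throttle lever at full

TASK

Prime the diesel injection pump on its bench stand, ready for its drive to be turned over at full throttle: give the red primer button on top of the filter head two full strokes, right down and all the way back up each time. Then swing the pump's sprung throttle lever from idle over to its full-throttle stop, towards the end with the yellow-capped delivery outlets, and hold it there against its spring: finish while still holding it, do not let go. Leave the spanner, the spray can and the spare filter where they lie.

Things in the scene. Friction and masses are not known exactly. Their poses are not given: they have to be found in the camera images.
- stand: Blue steel pump stand fixed to the bench, base plate 170 (x) x 400 (y) x 12 mm; origin under its centre, on the bench top. The grey injection pump lies along y on the -y half, yellow-capped delivery outlets pointing to -y, its flat top cover 160 mm above the bench. The orange filter (head 86 mm across) stands on the +y half. Nothing is over 205 mm high except primer button and lever ball.
- primer (a joint): Travel of the primer button straight down, m: 0 = up, 0.016 = fully down. Sprung: takes about 4 N to start and 12 N fully down; springs back up when released.
- primer_top (a point): Centre of the flat top of the red primer button: upright cylinder 40 mm across, standing 26 mm out of its dark collar on top of the filter head; top 226 mm above the bench when up. Moves with the button.
- lever (a joint): Angle of the throttle lever, rad: 0 = idle stop, 0.90 = full-throttle stop. Turns about the vertical through lever_pivot, anticlockwise seen from above as it grows. A spring pulls it back to 0: about 4 N at the ball at idle, 10 N at full.
- lever_ball (a point): Centre of the 13 mm steel ball on the outer end of the throttle lever; moves with it; 60 mm from the lever's axis, 210 mm above the bench. It sits on an upright 9 mm stem (foot 12 mm wide, 4 mm high) on the yellow lever plate, which is 14 to 17 mm wide, 5 mm thick, its top 187 mm above the bench, free air 15 mm below. At idle the lever points to the stand's -x side, turned 0.45 rad to +y.
- lever_pivot (a point): Point on the lever's vertical axis, at the height of the ball's centre; fixed in the stand.
- full_stop (a point): Where the ball's centre is when the lever is on its full-throttle stop (60 mm from lever_pivot); fixed in the stand.
- spanner_mid (a point): Middle of a steel spanner 190 mm long lying on the bench near the stand; bystander.
- spray_can_mid (a point): Centre, half-way up, of a standing blue spray can 56 mm across and 150 mm high; bystander.
- spare_filter_mid (a point): Centre, half-way up, of a white spare filter 78 mm across and 112 mm high, standing on the bench; bystander.

How it is judged:
By the outcome, as a careful person would: the job done as asked, in the order asked, and still so for the second after the job is handed in, while the arm keeps its last pose, push and grip.
It also fails if it takes over 48 s, if anything falls off the work surface, if the arm or the gripper's body presses on something with over 40 N, if the wrist force passes 120 N, or if a joint passes its speed limit or range.

ROBOT

A 6-joint arm with a two-finger parallel gripper is mounted at the origin on the work surface. World frame = base frame: x ahead of the robot, y to its left, z up, the work surface at z = 0. Lengths are in m, angles in rad, forces in N, time in s.
With the tool pointing down it reaches from about 0.25 to 0.85 m from the base axis. Payload 12.5 kg.
Tool frame: the origin (TCP) lies at the very end of the fingers, on their centre line; the grasp point (between the pads) lies 19 mm behind it; z points along the fingers, x is the direction in which the jaws open and shut, and the axes are right-handed (so a half turn about z gives the same grasp; the last joint's range is limited). The gripper opens to 93 mm and grips with 3 to 60 N. Pads are 15 mm wide; open, the fingers measure 128 mm over their backs; the gripper's body (75 mm by 188 mm) begins 65 mm behind the grasp point.
Start: joints at [1.127, 0.351, 1.652, -0, 1.139, -0.085], TCP at [0.193, 0.515, 0.219] pointing down, gripper open.
Joint ranges: [-2.75, 2.75], [-0.79, 2.1], [0.01, 2.65], [-1.57, 4.71], [0.07, 3.14], [-2.87, 2.87]. Speed limits (rad/s): [2.22, 2.22, 2.79, 3.14, 3.14, 3.14].

INTERFACE

Orientations are given as a 3x3 rotation matrix whose columns are the frame's x, y, z axes.
In Python, from workcell import r gives the robot as it stands.
- The arm moves only by the tool drive_tool, never from a script. Its argument "deltas" is a list of rows, each an object of numbers: "ax", "ay", "az": the turn, a rotation vector about the tool's x, y, z in rad; "dx", "dy", "dz": the shift along the tool's x, y, z in units of 60 mm (1.0 is 60 mm); "fingers": the closure, from 0 (fully open) to 1 (shut). A call has 1 to 5 rows; each row shifts and turns the commanded pose from where the row before left it, along the tool's axes as they then stand; what a row does not reach is not made up. A row lasts 1/8 s, in which the tool goes at most 62.5 mm and 10.7 degrees, less where a joint would pass 70% of its speed; a pose out of reach is approached as far as the arm can. A call is refused whole if a number of a shift passes 1 or a number of a turn 0.188, either way. A call with a gripper value outside its range is refused whole. The fingers move at their own pace and stop on an object; "squeeze" is the grip in N (left out, the last holds). Time passes only in rows, so rows that do not move let the fingers close. It gives the time, the measured TCP pose, the force and the opening at its end, in the units of the state.
- r.get_obs(): the state, without advancing time (a new reading comes with each control period).
- r.camera(name): name is "side" or "top"; returns (picture, depth): 480x640x3 uint8, red, green, blue; 480x640 float32, m along the optical axis (not along the pixel's ray), 0 where there is no reading.
- r.get_calibration(name): a dict with "fx", "fy", "cx", "cy" (pixels), "origin" and "orientation" of the camera in the world. Camera axes: x right, y down, z forward; pixel columns grow to the right and rows downward; lengths in m; the calibration is good to about 2 mm. A picture is of the moment at which its call begins. get_calibration takes no time and is no camera call.
- r.finish_job(): hands the job in, once; it reports no verdict.
The state is a dict: "clock": time; "joints": joint angles; "joint_velocities": joint speeds; "tau": joint torques, N m; "position": TCP position; "ee_rot": TCP orientation; "contact_force": force on the tool from outside, world axes, zero at the start; "moment": the same for the moment, N m; "width": opening from 0.0 (shut) to 1.0 (fully open).
Only numpy, scipy, OpenCV 4.12 (cv2) and the standard library are available. Lean on these libraries where they do the work, as an engineer would, in place of code of your own. Each camera call takes 0.05 s, during which the arm holds its last target. There are 200 camera calls.

## Working session

There is one attempt and no reset: what is moved stays moved. The work goes in short steps, Python scripts to look and compute and a tool call to move; the robot and the scene stay as the last step left them, time stands still between calls to the robot, and variables do not carry over. Pictures are saved under pics/ and viewed, about 8 in all and at most 12, crops included, and the job is handed in when it is done.

Besides the shell and the picture viewer there is one more tool, called as a command line: name --argument value ..., lists and objects as JSON in quotes. drive_tool: Moves the arm, as the interface text tells. Its arguments: {"type":"object","properties":{"deltas":{"type":"array","items":{"type":"object","properties":{"ax":{"type":"number"},"ay":{"type":"number"},"az":{"type":"number"},"dx":{"type":"number"},"dy":{"type":"number"},"dz":{"type":"number"},"fingers":{"type":"number"}}}},"squeeze":{"type":"number"}},"required":["deltas"]}

```bash
mkdir -p pics
cat > h.py <<'E'
import numpy as np, cv2
from workcell import r
def shot(n,tag):
    im,d=r.camera(n); np.savez(f'pics/{tag}.npz',im=im,d=d); cv2.imwrite(f'pics/{tag}.png',im[:,:,::-1]); return im,d
def world(n,u,v,z,):
    c=r.get_calibration(n); return np.array(c['orientation'])@np.array([(u-c['cx'])/c['fx']*z,(v-c['cy'])/c['fy']*z,z])+np.array(c['origin'])
def cloud(n,d):
    v,u=np.mgrid[:480,:640]; c=r.get_calibration(n); p=np.stack([(u-c['cx'])/c['fx']*d,(v-c['cy'])/c['fy']*d,d],-1)
    return p@np.array(c['orientation']).T+np.array(c['origin'])
E
python3 - <<'E'
from h import *
for n in('top','side'):
    shot(n,n+'0'); c=r.get_calibration(n); print(n,c)
o=r.get_obs();print(o['clock'],o['position'],o['ee_rot'],o['width'])
E
```

```text
top {'fx': 541.6060625149747, 'fy': 541.6060625149747, 'cx': 321.9668695550696, 'cy': 243.78774498132773, 'origin': array([ 0.49718128, -0.05333436,  1.12302991]), 'orientation': array([[ 0.00553888, -0.99891973,  0.04613769],
       [-0.99969963, -0.00442988,  0.02410449],
       [-0.02387406, -0.04625734, -0.99864422]])}
side {'fx': 458.8359883093931, 'fy': 458.8359883093931, 'cx': 320.6466976693102, 'cy': 241.31537551942762, 'origin': array([ 0.19743488, -0.36733764,  0.61909436]), 'orientation': array([[ 0.69718199, -0.5018349 ,  0.51195606],
       [-0.71660462, -0.50813404,  0.47778407],
       [ 0.02037358, -0.69997253, -0.71387911]])}
0.1 [0.19298303 0.51471566 0.21815574] [[ 3.51136003e-01  9.36324370e-01 -4.27406009e-04]
 [ 9.36323933e-01 -3.51136253e-01 -9.08269638e-04]
 [-1.00051274e-03 -8.12643049e-05 -9.99999496e-01]] 1.001566740274251
```

View pics/top0.png

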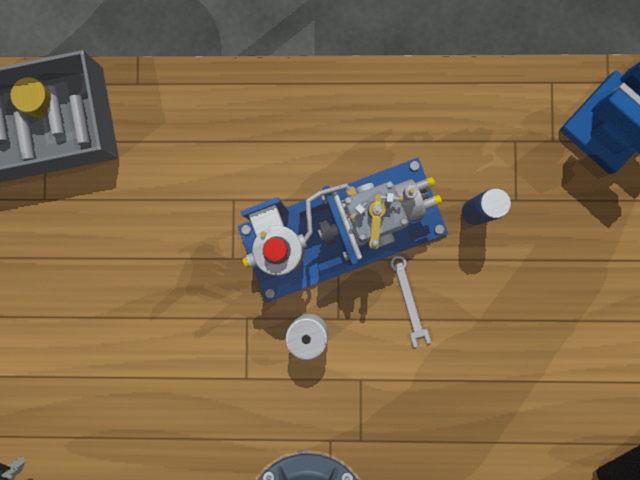

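View pics/side0.png

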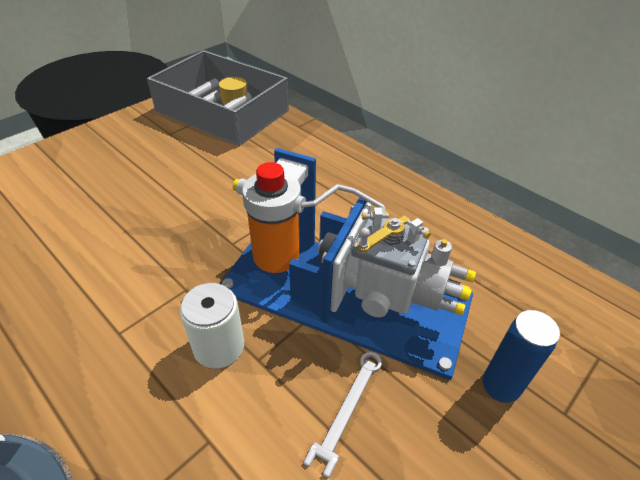

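The top view shows the primer at about (275,249) and the lever from (377,209) to (375,245). The spanner, can and spare filter are all on the robot side of the stand. I'll enlarge the lever and locate the points.

Run:
```python
from h import *
t=np.load('pics/top0.npz');s=np.load('pics/side0.npz')
a=cv2.resize(t['im'][165:265,320:450],None,fx=6,fy=6,interpolation=cv2.INTER_CUBIC)[:,:,::-1]
cv2.imwrite('pics/c1.png',a)
a=cv2.resize(s['im'][190:290,330:460],None,fx=6,fy=6,interpolation=cv2.INTER_CUBIC)[:,:,::-1]
cv2.imwrite('pics/c2.png',a)
for n,f in(('top',t),('side',s)):
    P=cloud(n,f['d']);im=f['im'].astype(int)
    red=(im[...,0]>150)&(im[...,1]<60)&(im[...,2]<60)
    q=P[red];top=q[q[:,2]>.221];print(n,'red',len(q),np.median(q,0),q[:,2].max(),top.min(0),top.max(0),(top.min(0)+top.max(0))/2)
    m=(P[...,2]>.198)&(P[...,2]<.222)&(P[...,0]>.4)
    v,u=np.nonzero(m&(P[...,1]<-.08)&(P[...,1]>-.3));print(n,[(a,b,P[b,a].round(3).tolist()) for a,b in zip(u,v)][:40])
```

```text
top red 402 [0.52951191 0.04653671 0.22637998] 1.1230299085524704 [ 0.49718128 -0.05333436  0.22107887] [0.54786447 0.0649498  1.12302991] [0.52252287 0.00580772 0.67205439]
top [(np.int64(376), np.int64(206), [0.605, -0.123, 0.198]), (np.int64(376), np.int64(207), [0.603, -0.123, 0.2]), (np.int64(378), np.int64(207), [0.603, -0.127, 0.199]), (np.int64(359), np.int64(208), [0.601, -0.094, 0.199]), (np.int64(379), np.int64(208), [0.602, -0.128, 0.199]), (np.int64(375), np.int64(209), [0.6, -0.121, 0.201]), (np.int64(376), np.int64(210), [0.598, -0.123, 0.2]), (np.int64(377), np.int64(210), [0.598, -0.125, 0.2]), (np.int64(374), np.int64(239), [0.548, -0.119, 0.214]), (np.int64(375), np.int64(239), [0.548, -0.12, 0.213]), (np.int64(372), np.int64(240), [0.546, -0.115, 0.216]), (np.int64(373), np.int64(240), [0.546, -0.117, 0.215]), (np.int64(374), np.int64(240), [0.546, -0.119, 0.216]), (np.int64(375), np.int64(240), [0.546, -0.12, 0.214]), (np.int64(376), np.int64(240), [0.546, -0.122, 0.215]), (np.int64(377), np.int64(240), [0.546, -0.124, 0.214]), (np.int64(371), np.int64(241), [0.5
[... 3017 characters left out ...]
231), [0.54, -0.124, 0.216]), (np.int64(366), np.int64(231), [0.541, -0.125, 0.215]), (np.int64(367), np.int64(231), [0.541, -0.126, 0.216]), (np.int64(368), np.int64(231), [0.544, -0.126, 0.214]), (np.int64(369), np.int64(231), [0.545, -0.126, 0.213]), (np.int64(360), np.int64(232), [0.536, -0.119, 0.213]), (np.int64(361), np.int64(232), [0.536, -0.121, 0.214]), (np.int64(362), np.int64(232), [0.536, -0.122, 0.215]), (np.int64(363), np.int64(232), [0.537, -0.123, 0.215]), (np.int64(364), np.int64(232), [0.538, -0.124, 0.215]), (np.int64(365), np.int64(232), [0.538, -0.125, 0.216]), (np.int64(366), np.int64(232), [0.539, -0.126, 0.215]), (np.int64(367), np.int64(232), [0.54, -0.127, 0.216])]
```

View pics/c1.png

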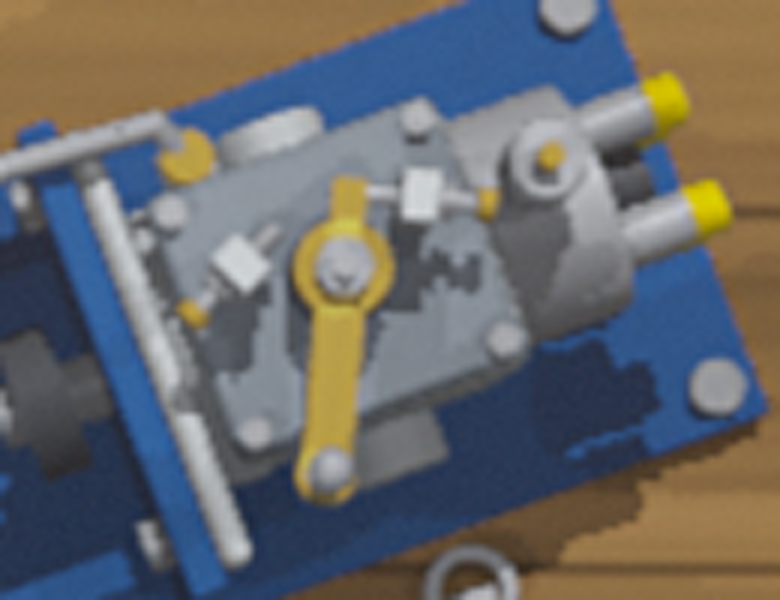

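View pics/c2.png

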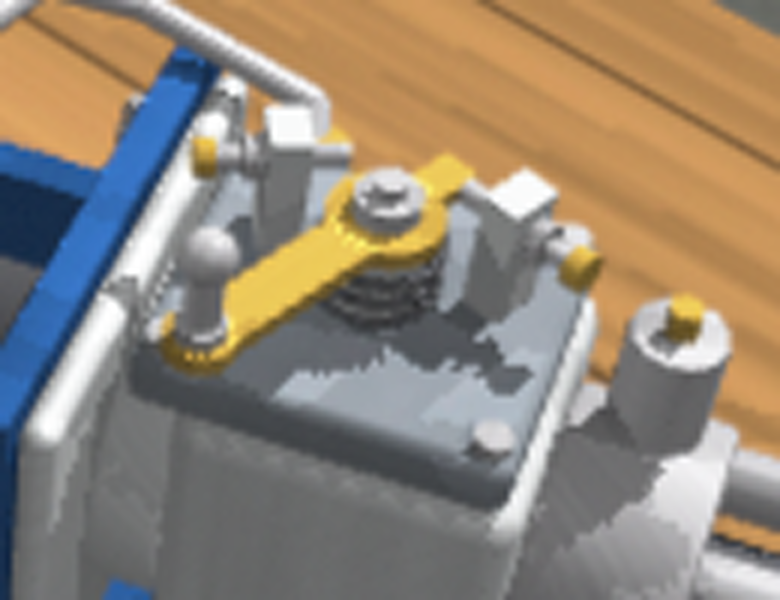

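The ball shows at crop (331,468) and the pivot at (344,265), both clearly visible. In the side crop the flange stands to the +y side of the ball. Next I'll check heights around the ball for finger clearance, and start the arm towards the primer.

Run:
```python
from h import *
f=np.load('pics/top0.npz');P=cloud('top',f['d']).reshape(-1,3)
g=np.load('pics/side0.npz');Q=cloud('side',g['d']).reshape(-1,3)
for n,p in(('top',P),('side',Q)):
    b=p[(abs(p[:,0]-.541)<.012)&(abs(p[:,1]+.121)<.012)&(p[:,2]>.203)&(p[:,2]<.225)]
    from scipy.optimize import least_squares
    s=least_squares(lambda c:np.linalg.norm(b-c,axis=1)-.0065,[.541,-.121,.21],loss='soft_l1',f_scale=.001).x
    print(n,'ball',s.round(4),len(b))
for u,v,z in((377.3,209.2,.2),(375.2,243,.21)):
    c=r.get_calibration('top');print(world('top',u,v,1.123-z-.0).round(4))
A=np.vstack([P,Q]);xs=np.arange(.49,.62,.01);ys=np.arange(-.05,-.24,-.01)
print('y:     ',[f'{y:.2f}' for y in ys])
for x in xs:
    print(f'{x:.2f}',[int(1000*np.max(A[(abs(A[:,0]-x)<=.005)&(abs(A[:,1]-y)<=.005)&(A[:,2]<.3),2],initial=0)) for y in ys])
```

```text
top ball [ 0.5423 -0.1197  0.2108] 48
side ball [ 0.5415 -0.1219  0.21  ] 88
[ 0.5992 -0.1251  0.2018]
[ 0.5411 -0.121   0.2092]
y:      ['-0.05', '-0.06', '-0.07', '-0.08', '-0.09', '-0.10', '-0.11', '-0.12', '-0.13', '-0.14', '-0.15', '-0.16', '-0.17', '-0.18', '-0.19', '-0.20', '-0.21', '-0.22', '-0.23']
0.49 [15, 15, 16, 14, 11, 2, 5, 4, 4, 4, 3, 3, 3, 10, 11, 8, 5, 3, 3]
0.50 [113, 109, 14, 16, 156, 15, 13, 4, 3, 6, 5, 3, 9, 10, 10, 9, 3, 2, 5]
0.51 [114, 115, 143, 164, 164, 158, 17, 17, 16, 13, 5, 5, 11, 10, 11, 10, 4, 5, 4]
0.52 [116, 117, 152, 162, 163, 156, 17, 15, 16, 15, 15, 13, 11, 10, 12, 9, 2, 5, 5]
0.53 [17, 15, 161, 164, 164, 155, 15, 212, 186, 17, 16, 16, 18, 16, 11, 4, 4, 4, 7]
0.54 [106, 16, 163, 163, 158, 152, 219, 219, 216, 91, 91, 16, 15, 15, 15, 15, 15, 13, 5]
0.55 [120, 156, 163, 163, 158, 165, 188, 215, 213, 95, 93, 92, 83, 19, 16, 18, 19, 14, 14]
0.56 [125, 164, 165, 161, 163, 166, 187, 190, 190, 162, 159, 139, 82, 16, 16, 17, 14, 18, 17]
0.57 [124, 162, 162, 156, 163, 163, 163, 189, 189, 162, 166, 161, 160, 155, 16, 15, 17, 15, 16]
0.58 [160, 163, 161, 190, 187, 164, 162, 191, 189, 163, 164, 164, 166, 165, 142, 15, 15, 15, 16]
0.59 [163, 162, 158, 191, 191, 193, 185, 196, 194, 187, 164, 165, 166, 163, 138, 123, 118, 109, 16]
0.60 [162, 165, 159, 183, 199, 197, 195, 200, 198, 193, 164, 163, 162, 159, 134, 133, 129, 126, 17]
0.61 [162, 160, 161, 163, 196, 194, 189, 198, 196, 189, 194, 186, 188, 142, 140, 139, 136, 132, 125]
```

drive_tool --deltas '[{"dz": -0.8,"fingers": 1},{"dx": -0.5,"dy": 0.75},{"dx": -0.5,"dy": 0.75},{"dx": -0.5,"dy": 0.75},{"dx": -0.5,"dy": 0.75}]' --squeeze 20

```text
$.deltas[0]: bad value
```

Everything around the ball is at or below 166 mm, so the fingers have room to go down. The call was refused, so I'll retry with every field filled in.

drive_tool --deltas '[{"dx": 0,"dy": 0,"dz": -0.8,"ax": 0,"ay": 0,"az": 0,"fingers": 1},{"dx": -0.5,"dy": 0.75,"dz": 0,"ax": 0,"ay": 0,"az": 0,"fingers": 1},{"dx": -0.5,"dy": 0.75,"dz": 0,"ax": 0,"ay": 0,"az": 0,"fingers": 1},{"dx": -0.5,"dy": 0.75,"dz": 0,"ax": 0,"ay": 0,"az": 0,"fingers": 1},{"dx": -0.5,"dy": 0.75,"dz": 0,"ax": 0,"ay": 0,"az": 0,"fingers": 1}]' --squeeze 20

```text
clock: 0.72
position: [0.3201, 0.3379, 0.2665]
ee_rot: [[0.351, 0.936, -0.0], [0.936, -0.351, -0.0], [-0.0, -0.0, -1.0]]
contact_force: [0.0, 2.2, 0.3]
width: 0.515
```

drive_tool --deltas '[{"dx": -0.48,"dy": 0.71,"dz": 0,"ax": 0,"ay": 0,"az": 0,"fingers": 1},{"dx": -0.48,"dy": 0.71,"dz": 0,"ax": 0,"ay": 0,"az": 0,"fingers": 1},{"dx": -0.48,"dy": 0.71,"dz": 0,"ax": 0,"ay": 0,"az": 0,"fingers": 1},{"dx": -0.48,"dy": 0.71,"dz": 0,"ax": 0,"ay": 0,"az": 0,"fingers": 1},{"dx": -0.48,"dy": 0.71,"dz": 0,"ax": 0,"ay": 0,"az": 0,"fingers": 1}]'

```text
clock: 1.35
position: [0.469, 0.1282, 0.2665]
ee_rot: [[0.351, 0.936, -0.0], [0.936, -0.351, 0.0], [-0.0, -0.0, -1.0]]
contact_force: [0.8, 0.6, 1.0]
width: 0.014
```

drive_tool --deltas '[{"dx": -0.47,"dy": 0.71,"dz": 0,"ax": 0,"ay": 0,"az": 0,"fingers": 1},{"dx": -0.47,"dy": 0.71,"dz": 0,"ax": 0,"ay": 0,"az": 0,"fingers": 1},{"dx": 0,"dy": 0,"dz": 0,"ax": 0,"ay": 0,"az": 0,"fingers": 1}]'

```text
clock: 1.72
position: [0.5294, 0.0447, 0.266]
ee_rot: [[0.354, 0.935, -0.001], [0.935, -0.354, -0.0], [-0.001, -0.001, -1.0]]
contact_force: [-0.8, 0.3, -0.4]
width: 0.007
```

The fingers are over the primer. I'll descend to just above it and then press gently.

drive_tool --deltas '[{"dx": 0,"dy": 0,"dz": 0.3,"ax": 0,"ay": 0,"az": 0,"fingers": 1},{"dx": 0,"dy": 0,"dz": 0.3,"ax": 0,"ay": 0,"az": 0,"fingers": 1},{"dx": 0,"dy": 0,"dz": 0.1,"ax": 0,"ay": 0,"az": 0,"fingers": 1},{"dx": 0,"dy": 0,"dz": 0.1,"ax": 0,"ay": 0,"az": 0,"fingers": 1},{"dx": 0,"dy": 0,"dz": 0,"ax": 0,"ay": 0,"az": 0,"fingers": 1}]'

```text
clock: 2.35
position: [0.5277, 0.0477, 0.2191]
ee_rot: [[0.351, 0.936, -0.001], [0.936, -0.351, 0.0], [-0.0, -0.001, -1.0]]
contact_force: [-6.1, 1.1, 7.3]
width: 0.003
```

drive_tool --deltas '[{"dx": 0,"dy": 0,"dz": 0.08,"ax": 0,"ay": 0,"az": 0,"fingers": 1},{"dx": 0,"dy": 0,"dz": 0.06,"ax": 0,"ay": 0,"az": 0,"fingers": 1},{"dx": 0,"dy": 0,"dz": 0,"ax": 0,"ay": 0,"az": 0,"fingers": 1},{"dx": 0,"dy": 0,"dz": 0,"ax": 0,"ay": 0,"az": 0,"fingers": 1}]'

```text
clock: 2.85
position: [0.528, 0.0476, 0.2115]
ee_rot: [[0.351, 0.936, 0.0], [0.936, -0.351, 0.0], [0.0, -0.0, -1.0]]
contact_force: [-6.7, 0.1, 9.7]
width: 0.002
```

drive_tool --deltas '[{"dx": 0,"dy": 0,"dz": 0.05,"ax": 0,"ay": 0,"az": 0,"fingers": 1},{"dx": 0,"dy": 0,"dz": 0,"ax": 0,"ay": 0,"az": 0,"fingers": 1},{"dx": 0,"dy": 0,"dz": 0,"ax": 0,"ay": 0,"az": 0,"fingers": 1}]'

```text
clock: 3.22
position: [0.5281, 0.0477, 0.2101]
ee_rot: [[0.351, 0.937, 0.001], [0.937, -0.351, 0.0], [0.001, 0.001, -1.0]]
contact_force: [-11.8, 0.4, 27.0]
width: 0.006
```

The force jumped to 27 N at z 0.210, so the button is on its lower stop. I'll raise fully, then make the second stroke.

drive_tool --deltas '[{"dx": 0,"dy": 0,"dz": -0.24,"ax": 0,"ay": 0,"az": 0,"fingers": 1},{"dx": 0,"dy": 0,"dz": -0.24,"ax": 0,"ay": 0,"az": 0,"fingers": 1},{"dx": 0,"dy": 0,"dz": 0,"ax": 0,"ay": 0,"az": 0,"fingers": 1},{"dx": 0,"dy": 0,"dz": 0,"ax": 0,"ay": 0,"az": 0,"fingers": 1}]'

```text
clock: 3.72
position: [0.5281, 0.0471, 0.2356]
ee_rot: [[0.351, 0.936, -0.001], [0.936, -0.351, -0.0], [-0.0, -0.0, -1.0]]
contact_force: [-0.8, 0.1, 0.5]
width: 0.005
```

Run:
```python
from h import *
im,d=shot('side','side1');P=cloud('side',d);i=im.astype(int)
q=P[(i[...,0]>150)&(i[...,1]<60)&(i[...,2]<60)];print(len(q),np.percentile(q[:,2],[50,90,98]),q.min(0),q.max(0))
cv2.imwrite('pics/c3.png',cv2.resize(im[80:240,180:340],None,fx=3.5,fy=3.5)[:,:,::-1])
```

```text
246 [0.22585861 0.22674553 0.22742166] [ 0.19743488 -0.36733764  0.20673675] [0.54780241 0.06313936 0.61909436]
```

View pics/c3.png

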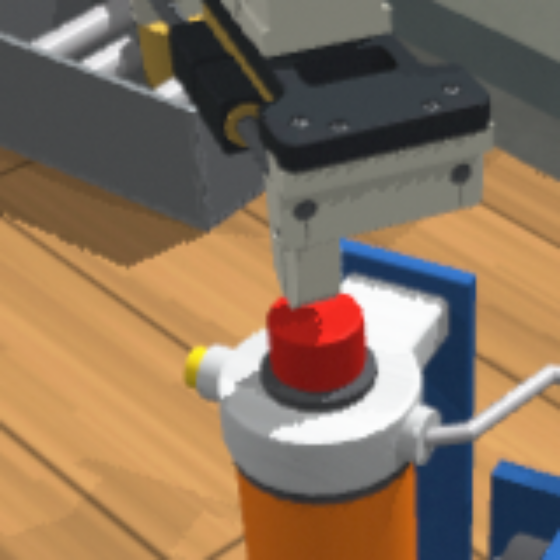

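The crop shows the red button fully up again (top at 0.226 m) with the fingers centred above it. Now the second stroke.

drive_tool --deltas '[{"dx": 0,"dy": 0,"dz": 0.2,"ax": 0,"ay": 0,"az": 0,"fingers": 1},{"dx": 0,"dy": 0,"dz": 0.14,"ax": 0,"ay": 0,"az": 0,"fingers": 1},{"dx": 0,"dy": 0,"dz": 0.14,"ax": 0,"ay": 0,"az": 0,"fingers": 1},{"dx": 0,"dy": 0,"dz": 0,"ax": 0,"ay": 0,"az": 0,"fingers": 1},{"dx": 0,"dy": 0,"dz": 0,"ax": 0,"ay": 0,"az": 0,"fingers": 1}]'

```text
clock: 4.4
position: [0.529, 0.0471, 0.21]
ee_rot: [[0.351, 0.936, 0.003], [0.936, -0.351, -0.0], [0.001, 0.003, -1.0]]
contact_force: [-10.6, -0.1, 35.5]
width: 0.005
```

Bottomed again at 35 N. I'll raise fully, then start the wrist turn towards the lever grasp (about 2.87 rad in all) with the jaws part open.

drive_tool --deltas '[{"dx": 0,"dy": 0,"dz": -0.5,"ax": 0,"ay": 0,"az": 0,"fingers": 1},{"dx": 0,"dy": 0,"dz": -0.5,"ax": 0,"ay": 0,"az": 0,"fingers": 1},{"dx": 0,"dy": 0,"dz": 0,"ax": 0,"ay": 0,"az": 0.185,"fingers": 0.7},{"dx": 0,"dy": 0,"dz": 0,"ax": 0,"ay": 0,"az": 0.185,"fingers": 0.7},{"dx": 0,"dy": 0,"dz": 0,"ax": 0,"ay": 0,"az": 0.185,"fingers": 0.7}]'

```text
clock: 5.03
position: [0.528, 0.047, 0.2661]
ee_rot: [[0.796, 0.606, -0.002], [0.606, -0.796, -0.0], [-0.001, -0.001, -1.0]]
contact_force: [0.9, 0.5, -0.1]
width: 0.272
```

drive_tool --deltas '[{"dx": 0,"dy": 0,"dz": 0,"ax": 0,"ay": 0,"az": 0.185,"fingers": 0.7},{"dx": 0,"dy": 0,"dz": 0,"ax": 0,"ay": 0,"az": 0.185,"fingers": 0.7},{"dx": 0,"dy": 0,"dz": 0,"ax": 0,"ay": 0,"az": 0.185,"fingers": 0.7},{"dx": 0,"dy": 0,"dz": 0,"ax": 0,"ay": 0,"az": 0.185,"fingers": 0.7},{"dx": 0,"dy": 0,"dz": 0,"ax": 0,"ay": 0,"az": 0.185,"fingers": 0.7}]'

```text
clock: 5.65
position: [0.528, 0.047, 0.266]
ee_rot: [[0.963, -0.271, -0.002], [-0.271, -0.963, -0.0], [-0.002, 0.0, -1.0]]
contact_force: [0.3, -0.0, -0.2]
width: 0.296
```

drive_tool --deltas '[{"dx": 0,"dy": 0,"dz": 0,"ax": 0,"ay": 0,"az": 0.185,"fingers": 0.7},{"dx": 0,"dy": 0,"dz": 0,"ax": 0,"ay": 0,"az": 0.185,"fingers": 0.7},{"dx": 0,"dy": 0,"dz": 0,"ax": 0,"ay": 0,"az": 0.185,"fingers": 0.7},{"dx": 0,"dy": 0,"dz": 0,"ax": 0,"ay": 0,"az": 0.185,"fingers": 0.7},{"dx": 0,"dy": 0,"dz": 0,"ax": 0,"ay": 0,"az": 0.185,"fingers": 0.7}]'

```text
clock: 6.28
position: [0.528, 0.047, 0.266]
ee_rot: [[0.363, -0.932, -0.002], [-0.932, -0.363, -0.0], [-0.001, 0.002, -1.0]]
contact_force: [0.4, 0.4, 0.4]
width: 0.301
```

drive_tool --deltas '[{"dx": 0,"dy": 0,"dz": 0,"ax": 0,"ay": 0,"az": 0.185,"fingers": 0.7},{"dx": 0,"dy": 0,"dz": 0,"ax": 0,"ay": 0,"az": 0.185,"fingers": 0.7},{"dx": 0,"dy": 0,"dz": 0,"ax": 0,"ay": 0,"az": 0.1,"fingers": 0.7},{"dx": 0,"dy": 0,"dz": 0,"ax": 0,"ay": 0,"az": 0,"fingers": 0.7}]'

```text
clock: 6.78
position: [0.5281, 0.047, 0.2662]
ee_rot: [[-0.091, -0.996, -0.001], [-0.996, 0.091, -0.0], [0.0, 0.001, -1.0]]
contact_force: [-0.1, 0.1, -0.2]
width: 0.298
```

drive_tool --deltas '[{"dx": 0.69,"dy": -0.12,"dz": 0,"ax": 0,"ay": 0,"az": 0,"fingers": 0.7},{"dx": 0.69,"dy": -0.12,"dz": 0,"ax": 0,"ay": 0,"az": 0,"fingers": 0.7},{"dx": 0.69,"dy": -0.12,"dz": 0,"ax": 0,"ay": 0,"az": 0,"fingers": 0.7},{"dx": 0.69,"dy": -0.12,"dz": 0,"ax": 0,"ay": 0,"az": 0,"fingers": 0.7},{"dx": 0,"dy": 0,"dz": 0.6,"ax": 0,"ay": 0,"az": 0,"fingers": 0.7}]'

```text
clock: 7.4
position: [0.5428, -0.1233, 0.232]
ee_rot: [[-0.092, -0.996, 0.004], [-0.996, 0.092, -0.002], [0.001, -0.004, -1.0]]
contact_force: [0.5, 0.9, -0.8]
width: 0.298
```

Run:
```python
from h import *
im,d=shot('side','side2');cv2.imwrite('pics/c4.png',cv2.resize(im[100:300,160:460],None,fx=2.6,fy=2.6)[:,:,::-1])
P=cloud('side',d);i=im.astype(int);q=P[(i[...,0]>150)&(i[...,1]<60)&(i[...,2]<60)];print(np.percentile(q[:,2],[50,90]))
o=r.get_obs();print(o['position'],o['joints'])
```

```text
[0.22599426 0.22700497]
[ 0.54006049 -0.12131718  0.22592853] [-3.05028410e-01  3.52280937e-01  1.63047412e+00 -1.01484033e-04
  1.16406087e+00  1.35735384e+00]
```

View pics/c4.png

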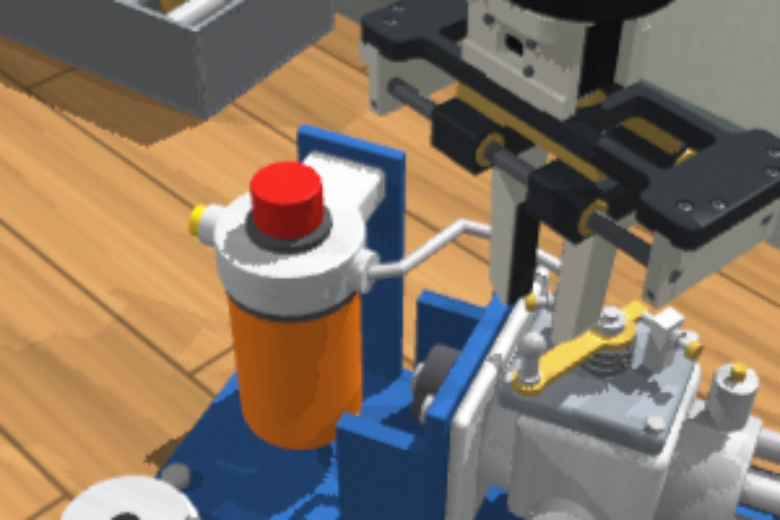

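The button stayed up (0.226). The ball is at about crop (533,345), near the finger tips but maybe a little off. I'll check with the numbers.

Run:
```python
from h import *
c=r.get_calibration('side')
o=r.get_obs();p=o['position'];R=np.array(o['ee_rot'])
def pj(X):
    k=np.array(c['orientation']).T@(X-np.array(c['origin']));u=np.array([c['fx']*k[0]/k[2]+c['cx'],c['fy']*k[1]/k[2]+c['cy']]);return ((u-[160,100])*2.6).round(1)
print('tcp',pj(p),'L/R inner tips',[pj(p+s*R[:,0]*.014) for s in(-1,1)],'outer',[pj(p+s*R[:,0]*.0315) for s in(-1,1)])
for b in([.5415,-.1219,.21],[.542,-.12,.21]):print('ball',pj(np.array(b)))
f=np.load('pics/side2.npz');P=cloud('side',f['d']);a=P.reshape(-1,3)
m=a[(abs(a[:,0]-p[0])<.05)&(abs(a[:,1]-p[1])<.06)&(a[:,2]>.235)&(a[:,2]<.26)]
print(len(m),m.min(0),m.max(0));
for y in np.arange(-.17,-.07,.005):
    k=m[(abs(m[:,1]-y)<.0025)]
    if len(k):print(round(y,3),len(k),k[:,0].min().round(4),k[:,0].max().round(4))
```

```text
tcp [531.2 322.2] L/R inner tips [array([511. , 306.9]), array([551.8, 337.9])] outer [array([486.6, 288.3]), array([578.3, 358.1])]
ball [531.1 345. ]
ball [528.8 342.5]
488 [ 0.52910368 -0.15423649  0.23503801] [ 0.55184171 -0.0950861   0.25998381]
-0.155 70 0.5303 0.5482
-0.15 66 0.5291 0.5397
-0.145 46 0.5296 0.5321
-0.14 40 0.5302 0.5329
-0.135 1 0.5337 0.5337
-0.11 162 0.5333 0.5518
-0.105 45 0.5326 0.5365
-0.1 43 0.5341 0.5366
-0.095 15 0.5343 0.5366
```

Alignment with the ball is within about 2 mm. I'll descend around it and close.

drive_tool --deltas '[{"dx": 0,"dy": 0,"dz": 0.25,"ax": 0,"ay": 0,"az": 0,"fingers": 0.7},{"dx": 0,"dy": 0,"dz": 0.22,"ax": 0,"ay": 0,"az": 0,"fingers": 0.7},{"dx": 0,"dy": 0,"dz": 0,"ax": 0,"ay": 0,"az": 0,"fingers": 0.7},{"dx": 0,"dy": 0,"dz": 0,"ax": 0,"ay": 0,"az": 0,"fingers": 0.7}]'

```text
clock: 7.95
position: [0.5421, -0.1204, 0.2037]
ee_rot: [[-0.091, -0.996, 0.001], [-0.996, 0.091, -0.0], [0.0, -0.001, -1.0]]
contact_force: [-0.7, 0.4, 0.6]
width: 0.298
```

drive_tool --deltas '[{"dx": 0,"dy": 0,"dz": 0,"ax": 0,"ay": 0,"az": 0,"fingers": 1},{"dx": 0,"dy": 0,"dz": 0,"ax": 0,"ay": 0,"az": 0,"fingers": 1},{"dx": 0,"dy": 0,"dz": 0,"ax": 0,"ay": 0,"az": 0,"fingers": 1},{"dx": 0,"dy": 0,"dz": 0,"ax": 0,"ay": 0,"az": 0,"fingers": 1}]' --squeeze 30

```text
clock: 8.45
position: [0.5419, -0.1208, 0.2033]
ee_rot: [[-0.092, -0.996, 0.0], [-0.996, 0.092, -0.001], [0.001, -0.001, -1.0]]
contact_force: [-0.2, -2.4, 3.1]
width: 0.117
```

The tips ended at z 0.203, 6 mm higher than I wanted. I'll open a little, go lower and grip again.

drive_tool --deltas '[{"dx": 0,"dy": 0,"dz": 0,"ax": 0,"ay": 0,"az": 0,"fingers": 0.7},{"dx": 0,"dy": 0,"dz": 0,"ax": 0,"ay": 0,"az": 0,"fingers": 0.7},{"dx": 0,"dy": 0,"dz": 0.12,"ax": 0,"ay": 0,"az": 0,"fingers": 0.7},{"dx": 0,"dy": 0,"dz": 0,"ax": 0,"ay": 0,"az": 0,"fingers": 0.7},{"dx": 0,"dy": 0,"dz": 0,"ax": 0,"ay": 0,"az": 0,"fingers": 0.7}]'

```text
clock: 9.07
position: [0.5417, -0.1205, 0.1957]
ee_rot: [[-0.092, -0.996, -0.0], [-0.996, 0.092, 0.0], [-0.0, 0.0, -1.0]]
contact_force: [0.1, 0.4, -0.4]
width: 0.299
```

drive_tool --deltas '[{"dx": 0,"dy": 0,"dz": 0,"ax": 0,"ay": 0,"az": 0,"fingers": 1},{"dx": 0,"dy": 0,"dz": 0,"ax": 0,"ay": 0,"az": 0,"fingers": 1},{"dx": 0,"dy": 0,"dz": 0,"ax": 0,"ay": 0,"az": 0,"fingers": 1},{"dx": 0,"dy": 0,"dz": 0,"ax": 0,"ay": 0,"az": 0,"fingers": 1},{"dx": 0,"dy": 0,"dz": 0,"ax": 0,"ay": 0,"az": 0,"fingers": 1}]'

```text
clock: 9.7
position: [0.5418, -0.1207, 0.196]
ee_rot: [[-0.092, -0.996, 0.0], [-0.996, 0.092, -0.0], [0.0, -0.0, -1.0]]
contact_force: [-0.2, -3.2, 0.1]
width: 0.116
```

Run:
```python
from h import *
o=r.get_obs();p=np.array(o['position']);R=np.array(o['ee_rot']);print(p,o['width'])
# arc rows: TCP treated as the ball
pv=np.array([.5997,-.1248]);e=p[:2]-pv;print('radius',np.hypot(*e),np.arctan2(e[1],e[0])%(2*np.pi)-np.pi)
a0=np.arctan2(e[1],e[0]);q=p[:2];yaw=np.arctan2(R[1,0],R[0,0]);N=6;dt=.95/N
for k in range(N):
    a=a0+dt*(k+1);n=pv+np.linalg.norm(e)*np.array([np.cos(a),np.sin(a)]);d=n-q;q=n
    x=np.array([np.cos(yaw),np.sin(yaw)]);y=np.array([x[1],-x[0]]);print('dx %.3f dy %.3f az %.3f'%(d@x/.06,d@y/.06,-dt),n.round(4));yaw+=dt
```

```text
[ 0.54182191 -0.12071362  0.19595077] 0.11620469066141323
radius 0.05802216631001899 -0.07048628040614169
dx 0.152 dy -0.015 az -0.158 [ 0.5419 -0.1299]
dx 0.152 dy -0.015 az -0.158 [ 0.5434 -0.1389]
dx 0.152 dy -0.015 az -0.158 [ 0.5464 -0.1476]
dx 0.152 dy -0.015 az -0.158 [ 0.5506 -0.1558]
dx 0.152 dy -0.015 az -0.158 [ 0.5561 -0.1631]
dx 0.152 dy -0.015 az -0.158 [ 0.5627 -0.1695]
```

The ball is gripped, and the arc works out at about dx 0.155 and az -0.158 per row. I'll swing in two parts and watch the force.

drive_tool --deltas '[{"dx": 0.155,"dy": -0.014,"dz": 0,"ax": 0,"ay": 0,"az": -0.158,"fingers": 1},{"dx": 0.155,"dy": -0.014,"dz": 0,"ax": 0,"ay": 0,"az": -0.158,"fingers": 1},{"dx": 0.155,"dy": -0.014,"dz": 0,"ax": 0,"ay": 0,"az": -0.158,"fingers": 1},{"dx": 0,"dy": 0,"dz": 0,"ax": 0,"ay": 0,"az": 0,"fingers": 1}]'

```text
clock: 10.2
position: [0.5455, -0.1473, 0.1958]
ee_rot: [[0.373, -0.928, -0.002], [-0.928, -0.373, 0.002], [-0.002, 0.001, -1.0]]
contact_force: [-5.7, 4.0, 5.1]
width: 0.121
```

drive_tool --deltas '[{"dx": 0.155,"dy": -0.014,"dz": 0,"ax": 0,"ay": 0,"az": -0.158,"fingers": 1},{"dx": 0.155,"dy": -0.014,"dz": 0,"ax": 0,"ay": 0,"az": -0.158,"fingers": 1},{"dx": 0,"dy": 0,"dz": 0,"ax": 0,"ay": 0,"az": 0,"fingers": 1},{"dx": 0,"dy": 0,"dz": 0,"ax": 0,"ay": 0,"az": 0,"fingers": 1}]'

```text
clock: 10.7
position: [0.5546, -0.1633, 0.1958]
ee_rot: [[0.641, -0.767, -0.003], [-0.767, -0.641, 0.001], [-0.003, 0.002, -1.0]]
contact_force: [-9.4, 1.2, 5.8]
width: 0.121
```

drive_tool --deltas '[{"dx": 0.13,"dy": -0.012,"dz": 0,"ax": 0,"ay": 0,"az": -0.13,"fingers": 1},{"dx": 0,"dy": 0,"dz": 0,"ax": 0,"ay": 0,"az": 0,"fingers": 1},{"dx": 0,"dy": 0,"dz": 0,"ax": 0,"ay": 0,"az": 0,"fingers": 1}]'

```text
clock: 11.08
position: [0.5598, -0.1691, 0.1958]
ee_rot: [[0.735, -0.678, -0.004], [-0.678, -0.735, 0.001], [-0.003, 0.002, -1.0]]
contact_force: [-11.7, -0.4, 6.2]
width: 0.118
```

drive_tool --deltas '[{"dx": 0.03,"dy": 0,"dz": 0,"ax": 0,"ay": 0,"az": 0,"fingers": 1},{"dx": 0,"dy": 0,"dz": 0,"ax": 0,"ay": 0,"az": 0,"fingers": 1},{"dx": 0,"dy": 0,"dz": 0,"ax": 0,"ay": 0,"az": 0,"fingers": 1}]'

```text
clock: 11.45
position: [0.5608, -0.17, 0.1957]
ee_rot: [[0.735, -0.678, -0.005], [-0.678, -0.735, 0.001], [-0.004, 0.002, -1.0]]
contact_force: [-12.6, 0.5, 7.1]
width: 0.115
```

The tangential force is about 9.6 N, which fits the spring near full but shows no stop yet. I'll ease on until it jumps.

drive_tool --deltas '[{"dx": 0.03,"dy": 0,"dz": 0,"ax": 0,"ay": 0,"az": 0,"fingers": 1},{"dx": 0,"dy": 0,"dz": 0,"ax": 0,"ay": 0,"az": 0,"fingers": 1},{"dx": 0,"dy": 0,"dz": 0,"ax": 0,"ay": 0,"az": 0,"fingers": 1}]'

```text
clock: 11.82
position: [0.561, -0.1702, 0.1956]
ee_rot: [[0.735, -0.678, -0.008], [-0.678, -0.735, 0.003], [-0.008, 0.003, -1.0]]
contact_force: [-19.7, 6.0, 13.5]
width: 0.118
```

Run:
```python
from h import *
shot('side','side3');shot('top','top3')
a=np.load('pics/side3.npz')['im'][190:290,330:460];b=np.load('pics/top3.npz')['im'][165:265,320:450]
cv2.imwrite('pics/c5.png',np.vstack([cv2.resize(k,(390,300),interpolation=cv2.INTER_CUBIC) for k in(a,b)])[:,:,::-1])
```

```text
(no output)
```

View pics/c5.png

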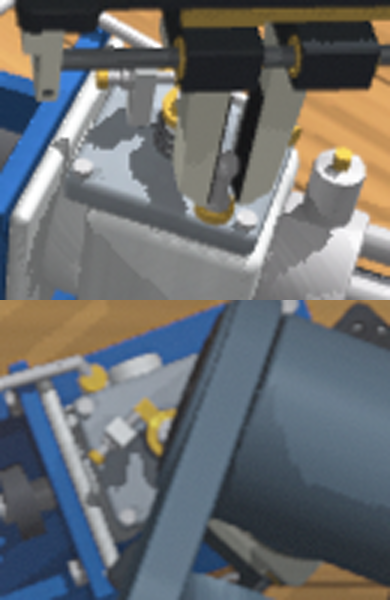

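The force jumped to about 18.5 N along the swing while the tool moved only 0.3 mm, so the lever is on its stop. The crop shows the ball still between the pads and the lever's tail on the +y stop screw at (120,430). I'll do a short hold check and hand in.

drive_tool --deltas '[{"dx": 0,"dy": 0,"dz": 0,"ax": 0,"ay": 0,"az": 0,"fingers": 1},{"dx": 0,"dy": 0,"dz": 0,"ax": 0,"ay": 0,"az": 0,"fingers": 1},{"dx": 0,"dy": 0,"dz": 0,"ax": 0,"ay": 0,"az": 0,"fingers": 1},{"dx": 0,"dy": 0,"dz": 0,"ax": 0,"ay": 0,"az": 0,"fingers": 1}]'

```text
clock: 12.42
position: [0.5609, -0.1702, 0.1956]
ee_rot: [[0.735, -0.678, -0.008], [-0.678, -0.735, 0.003], [-0.008, 0.003, -1.0]]
contact_force: [-19.0, 6.2, 12.7]
width: 0.117
```

Run:
```python
from h import *
o=r.get_obs();print(o['clock'],o['position'],o['contact_force'],o['width']);print(r.finish_job())
```

```text
12.425 [ 0.5609499  -0.17018225  0.19564631] [-19.01843171   6.17903082  12.73737495] 0.11672697706710254
the job is handed in; nothing more can be done
None
```

I gave the primer two full strokes, then swung the throttle lever to its full-throttle stop. The job was handed in at 12.4 s with the arm still gripping the lever ball.

- **Primer:** both strokes bottomed at z = 0.210 m, with 27 N and then 35 N on the tool. After each one the camera showed the button back up at 0.226 m.
- **Lever:** at the end the force along the swing jumped from about 9.6 N to 18.5 N with only 0.3 mm more movement. It then held steady for another 0.5 s. The last picture shows the ball between the pads and the lever's tail against the +y stop screw.
- **Bystanders:** the arm was not sent near the spanner, the spray can or the spare filter, but I took no final picture to confirm they had not moved.
- **Disagreements:** the two cameras differed by about 2 mm on the ball and the primer. The gripper read about 11 mm on the 13 mm ball. The ball's distance from the pivot came out at 58 mm against the stated 60 mm. At the hold there was also about 13 N of upward force on the tool.

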